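Drive out the stuck hinge pin of a microscope condenser carrier

ROBOT

A 6-joint arm with a two-finger parallel gripper is mounted at the origin on the work surface. World frame = base frame: x ahead of the robot, y to its left, z up, the work surface at z = 0. Lengths are in m, angles in rad, forces in N, time in s.
With the tool pointing down it reaches from about 0.375 to 0.9 m from the base axis. Payload 3.1 kg.
Tool frame: the origin (TCP) lies between the finger pads; the fingertips stand 17 mm ahead of it and the grasp point (between the pads) lies 2 mm behind it; z points along the fingers, y is the line along which they close (so a half turn about z gives the same grasp; the last joint's range is limited). The gripper opens to 87 mm and grips with 3 to 60 N. Pads are 19 mm wide; open, the fingers measure 117 mm over their backs; the gripper's body (75 mm by 190 mm) begins 51 mm behind the grasp point.
Start: joints at [1.145, 0.527, 1.433, -0, 1.181, -0.178], TCP at [0.153, 0.606, 0.24] pointing down, gripper open.
Joint ranges: [-3.08, 3.08], [-0.75, 2.2], [0.22, 2.44], [-1.43, 4.57], [0, 2.65], [-2.85, 2.85]. Speed limits (rad/s): [2.79, 2.79, 3.14, 3.14, 3.14, 3.14].

INTERFACE

Orientations are given as a unit quaternion [x, y, z, w].
In Python, from rig import status, imaging, order gives the robot as it stands.
- The arm moves only by the tool arm_command, never from a script. Its argument "deltas" is one flat list of numbers, 5 for each row, row after row: the opening, from -1 (shut) to 1 (fully open), so that 0 is half open, then the shift along the tool's x, y, z in m, then the turn about the tool's z in rad. In form: [gripper, tx, ty, tz, roll, gripper, tx, ty, tz, roll, ...]. A call has 1 to 12 rows; each row shifts and turns the commanded pose from where the row before left it, along the tool's axes as they then stand; what a row does not reach is not made up. A row lasts 1/8 s, in which the tool goes at most 62.5 mm and 10.7 degrees, less where a joint would pass 70% of its speed; a pose out of reach is approached as far as the arm can. A call with a gripper value outside its range is refused whole. The fingers move at their own pace and stop on an object; "newtons" is the grip in N (left out, the last holds). Time passes only in rows, so rows that do not move let the fingers close. It gives the time, the measured TCP pose, the force, the opening and the grip force at its end, in the units of the state.
- status.get_obs(): the state, without advancing time (a new reading comes with each control period).
- imaging.camera(name): name is "scene" or "side" or "wrist"; returns (picture, depth): 480x640x3 uint8, red, green, blue; 480x640 float32, m along the optical axis (not along the pixel's ray), 0 where there is no reading.
- imaging.camera_params(name): a dict with "intrinsics" (3x3 intrinsics, pixels), "camera_from_world" (4x4, takes a point from world to camera coordinates). Camera axes: x right, y up, looking along -z (the intrinsics and any distortion apply to the point x, -y, -z); pixel columns grow to the right and rows downward; lengths in m; the calibration is good to about 2 mm. A picture is of the moment at which its call begins: read the wrist's pose just before it. camera_params takes no time and is no camera call; for the wrist camera it gives the pose at the moment of the call.
- order.hand_in(): hands the job in; it is judged then, once.
The state is a dict: "time": time; "q": joint angles; "joint_velocities": joint speeds; "joint_torque": joint torques, N m; "position": TCP position; "tool_rot": TCP orientation; "ft_force": force on the tool from outside, world axes, zero at the start; "moment": the same for the moment, N m; "grip_width": finger opening in m; "grip_force": force on a finger pad.
Only numpy, scipy, OpenCV 4.12 (cv2) and the standard library are available. Lean on these libraries where they do the work, as an engineer would, in place of code of your own. Each camera call takes 0.05 s, during which the arm holds its last target. There are 200 camera calls.

TASK

The hinge pin of the condenser carrier clamped in the tilted service stand is stuck. Take the drift punch (the tall one with the long thin nose) from the tool rack, feel for the bore in the upper face of the hinge block, and press the pin out towards its headed lower end until you feel it come to its stop, without forcing it further. Then stand the punch back in its empty place in the rack and let go, leaving the other tools, the oil bottle and the objective where they are.

Things in the scene. Friction and masses are not known exactly. Their poses are not given: they have to be found in the camera images.
- punch_grip (a point): Drift punch, plain steel, 135 mm long, about 110 g, upright, nose down, in one place of the rack; the tallest of the three tools. Round handle 14 mm wide, 80 mm long, dark grooves round it; below it a straight round nose 6 mm wide, 49 mm long, flat-ended. This point: on the handle's axis, 96 mm above the nose's end, 39 mm below the top, 32 mm above the rack's upper board; z up along the punch.
- punch_tip (a point): The centre of the flat end of the punch's nose; z points up along the punch.
- rack: White fixed rack, 70 x 175 mm, three places in a row at y = -55, 0, +55 mm; which tool stands in which varies. Origin: centre of the underside, z up. The upper board (50 x 165 mm, 58 to 72 mm above the bench) has 18 mm holes, a lower one (top at 20 mm) the same holes under them; tool tips stand on the floor 8 mm above the bench.
- face (a point): Middle of the room for the steel hinge block in the black carrier: upper face 30 (x) by 58 mm (y), flat. z points out of it along the bore, leaning 21 to 37 degrees away from the robot; y is level. The block (it stays put) was left anywhere in its adjustment: its 11 mm bore, square to the face, opens at x = 0 but anywhere within 10 mm either way along y of this point: look or feel for it.
- pin (a joint): How far the stuck pin (9.6 mm thick, 17 mm head under the block) is driven out, down the bore, in m: starts at 0 to 0.003, hard stop at 0.024; captive. Its upper end lies in the bore 9 to 12 mm below the face at the start, 33 mm at the stop; a nose that meets something less than 4 mm below the face has missed the bore. It resists with about 9 N and does not spring back.
- stand: Fixed stand: base plate 150 x 140 x 12 mm, two upright cheeks (y = +-56 mm, 115 mm high) that hold the leaning black condenser carrier, with its hinge block and pin, on a level axis 100 mm above the bench. Origin: centre of the base's underside, x towards the robot. Nothing is above the face; highest is the carrier's lens ring, on the side of the robot, up to 175 mm above the bench.
- cpunch_grip (a point): Centre punch, bystander in the rack, steel, 105 mm long, handle 14 mm with a short cone at its lower end. This point is 85 mm above its tip.
- setter_grip (a point): Setting tool, bystander in the rack, steel, a plain 11 mm rod with a 20 mm wide knob at the top, 115 mm long. This point is 85 mm above its lower end.
- oil_mid (a point): Small amber glass oil bottle, 34 mm wide, 70 mm high, bystander. This point is at its centre.
- objective_mid (a point): Microscope objective, bare metal, 30 mm wide, 48 mm high, bystander standing on the bench. This point is at its centre.
Not all that is in view belongs to the job. There is more than one size of the stand; the job needs the middle-sized.

How it is judged:
By the outcome, as a careful person would: the job done as asked, in the order asked, and still so for the second after the job is handed in, with the robot touching nothing.
It also fails if it takes over 58 s, if anything falls off the work surface, if the arm or the gripper's body presses on something with over 40 N, if the wrist force passes 120 N, or if a joint passes its speed limit or range.

## Working session

There is one attempt and no reset: what is moved stays moved. The work goes in short steps, Python scripts to look and compute and a tool call to move; the robot and the scene stay as the last step left them, time stands still between calls to the robot, and variables do not carry over. Pictures are saved under pics/ and viewed, at most 10 in all, crops included, and the job is handed in when it is done.

Besides the shell and the picture viewer there is one more tool, called after "Call:" in YAML: its name, and indented under it one key for each argument. arm_command: Moves the arm, as the interface text tells. Its arguments: {"type":"object","properties":{"deltas":{"type":"array"},"newtons":{"type":"number"}},"required":["deltas"]}

```bash
mkdir -p pics; ls; cat > h.py <<'E'
import numpy as np,cv2
from rig import status,imaging,order
from scipy.spatial.transform import Rotation as R
np.set_printoptions(precision=4,suppress=True)
def grab(n,f):
    p=imaging.camera_params(n); im,d=imaging.camera(n)
    cv2.imwrite(f'pics/{f}.png',im[:,:,::-1]); np.savez(f'pics/{f}.npz',im=im,d=d,K=p['intrinsics'],T=p['camera_from_world'])
    return im,d,p
def load(f):
    z=np.load(f'pics/{f}.npz'); return z['im'],z['d'],z['K'],z['T']
def pts(f):  # world point per pixel
    im,d,K,T=load(f); v,u=np.mgrid[:480,:640]
    x=(u-K[0,2])/K[0,0]*d; y=(v-K[1,2])/K[1,1]*d
    c=np.stack([x,-y,-d],-1); Ti=np.linalg.inv(T)
    return c@Ti[:3,:3].T+Ti[:3,3]
def proj(f,P):
    im,d,K,T=load(f); c=np.atleast_2d(P)@T[:3,:3].T+T[:3,3]
    return np.stack([K[0,0]*c[:,0]/-c[:,2]+K[0,2],K[1,1]*-c[:,1]/-c[:,2]+K[1,2]],-1)
E
python3 - <<'E'
from h import *
for n in['scene','side']:
    im,d,p=grab(n,n+'0'); print(n,p, (d==0).mean())
print(status.get_obs())
a=cv2.imread('pics/scene0.png');b=cv2.imread('pics/side0.png')
E
```

```text
pics
scene {'intrinsics': array([[533.243 ,   0.    , 315.5368],
       [  0.    , 533.243 , 233.2876],
       [  0.    ,   0.    ,   1.    ]]), 'camera_from_world': array([[ 0.2927,  0.9562, -0.003 , -0.0437],
       [-0.5698,  0.1769,  0.8025,  0.242 ],
       [ 0.7679, -0.2331,  0.5967, -1.533 ],
       [ 0.    ,  0.    ,  0.    ,  1.    ]])} 0.004866536458333333
side {'intrinsics': array([[445.1351,   0.    , 323.3634],
       [  0.    , 445.1351, 242.9375],
       [  0.    ,   0.    ,   1.    ]]), 'camera_from_world': array([[-0.6698, -0.7422,  0.0206,  0.2688],
       [ 0.3895, -0.3276,  0.8608, -0.3203],
       [-0.6322,  0.5846,  0.5085, -0.4929],
       [ 0.    ,  0.    ,  0.    ,  1.    ]])} 0.004104817708333333
{'time': 0.1, 'q': array([ 1.1445,  0.5283,  1.4338, -0.    ,  1.1814, -0.1785]), 'joint_velocities': array([-0.0004, -0.0017, -0.0042,  0.0005, -0.0008,  0.0003]), 'joint_torque': array([ -0.0006, -44.0988, -17.7149,   0.0635,   0.0534,  -0.    ]), 'position': array([0.153 , 0.6053, 0.2387]), 'tool_rot': array([ 0.1236,  0.9923, -0.0009, -0.0003]), 'ft_force': array([ 0.1135, -0.0668,  0.4276]), 'moment': array([-0.0168, -0.0194, -0.0106]), 'grip_force': 0.0, 'grip_width': 0.08683309806893033}
```

View pics/scene0.png

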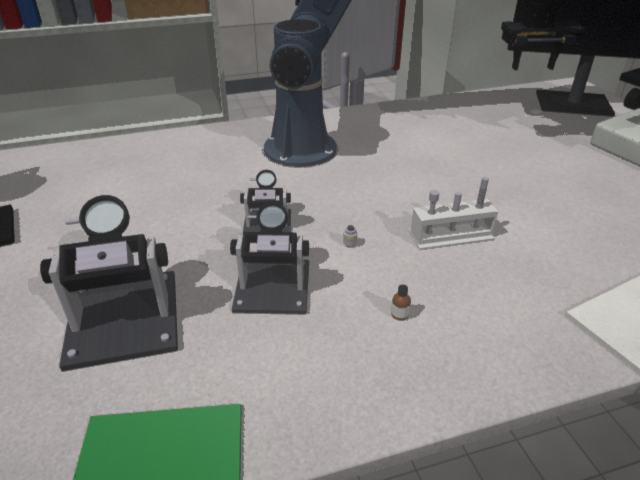

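View pics/side0.png

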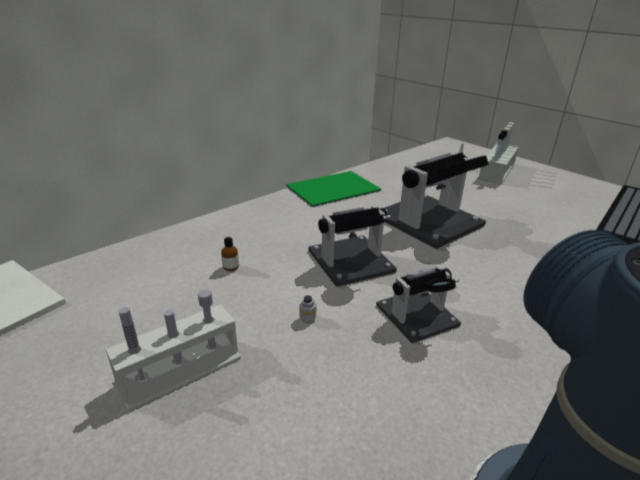

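The scene view shows three stands: large (105,260), middle (272,250) and small (266,195). The rack is at (455,222), with the knobbed setter at (434,200), the short centre punch at (457,200) and the tall tool at (483,192). The bottle is at (401,303) and the objective at (350,237). I pick the tool at (483,192) in scene, (128,330) in side, and the middle stand. Next I measure and take a close crop.

```bash
python3 - <<'E'
from h import *
for f,pp in {'scene0':{'punchtop':(484,181),'punchlow':(481,203),'cp':(458,196),'set':(434,194),'rackL':(416,215),'rackR':(493,208),'faceM':(260,243),'faceL':(103,258),'faceS':(264,196),'bottle':(403,289),'obj':(350,229)},
 'side0':{'punchtop':(126,312),'punchlow':(130,345),'cp':(171,313),'set':(205,296),'bottle':(229,241),'obj':(308,300)}}.items():
    P=pts(f)
    for k,(u,v) in pp.items(): print(f,k,P[v,u])
P=pts('scene0');im,d,K,T=load('scene0')
for nm,(u0,u1,v0,v1) in {'mid':(225,315,225,315),'big':(55,185,235,365)}.items():
    s=P[v0:v1,u0:u1].reshape(-1,3); g=im[v0:v1,u0:u1].reshape(-1,3).max(1)
    b=s[(abs(s[:,2]-.012)<.006)&(g<85)]
    r=cv2.minAreaRect((b[:,:2]*1000).astype(np.float32)); print(nm,r,len(b))
# rack board top
s=P[195:250,405:505].reshape(-1,3); b=s[abs(s[:,2]-.072)<.004]; print('rack',cv2.minAreaRect((b[:,:2]*1000).astype(np.float32)),len(b))
a=cv2.imread('pics/scene0.png')
c1=cv2.resize(a[165:255,400:510],None,fx=5,fy=5,interpolation=cv2.INTER_CUBIC);c2=cv2.resize(a[195:315,225:320],None,fx=3.75,fy=3.75,interpolation=cv2.INTER_CUBIC)
o=np.zeros((450,910,3),np.uint8);o[:,:550]=c1;o[:,554:910]=c2[:450,:356]
cv2.imwrite('pics/crop1.png',cv2.resize(o,(800,396)))
E
```

```text
scene0 punchtop [0.5083 0.2608 0.1388]
scene0 punchlow [0.5137 0.2612 0.0868]
scene0 cp [0.5068 0.2054 0.1111]
scene0 set [0.5018 0.1502 0.1235]
scene0 rackL [0.4915 0.1205 0.0697]
scene0 rackR [0.5226 0.2878 0.0743]
scene0 faceM [ 0.5548 -0.2306  0.1209]
scene0 faceL [ 0.5657 -0.4972  0.1584]
scene0 faceS [ 0.3543 -0.1802  0.0912]
scene0 bottle [ 0.6986 -0.0044  0.0714]
scene0 obj [ 0.474  -0.0226  0.0514]
side0 punchtop [0.4991 0.2635 0.1416]
side0 punchlow [0.5023 0.2685 0.0844]
side0 cp [0.4949 0.2077 0.1126]
side0 set [0.4889 0.1567 0.1207]
side0 bottle [ 0.6865 -0.0004  0.0659]
side0 obj [ 0.4574 -0.0138  0.0457]
mid ((489.66949462890625, -195.80712890625), (144.32266235351562, 283.09063720703125), 74.29875946044922) 3233
big ((555.4645385742188, -496.6831970214844), (191.25274658203125, 207.41677856445312), 86.50629425048828) 2727
rack ((500.92633056640625, 207.74832153320312), (177.08847045898438, 58.527618408203125), 84.49335479736328) 1066
```

View pics/crop1.png

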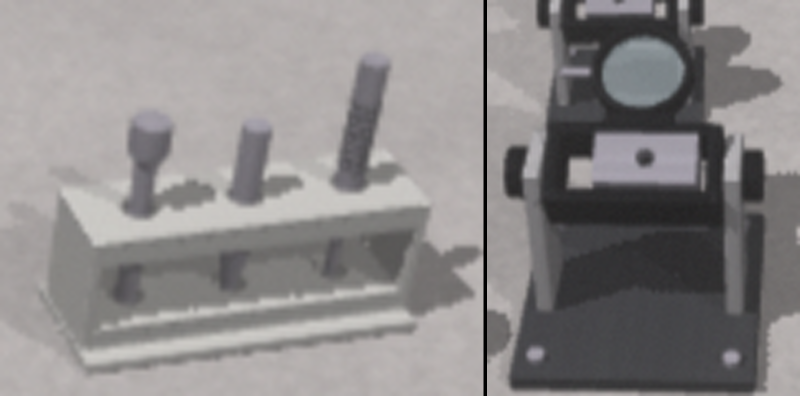

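The crop shows the grooved tall drift punch as the right-hand tool in the rack (crop 360,125), next to the short plain one and the knobbed one. The middle stand's bore is a dark spot at crop (645,157), which is scene pixel (273,243). Next I fit the face plane and locate the bore.

```bash
cat > face.py <<'E'
from h import *
def ray(f,u,v,p0,n):
    im,d,K,T=load(f);Ti=np.linalg.inv(T);r=Ti[:3,:3]@np.array([(u-K[0,2])/K[0,0],-(v-K[1,2])/K[1,1],-1]);o=Ti[:3,3]
    return o+r*((p0-o)@n/(r@n))
E
python3 - <<'E'
from face import *
P=pts('scene0');im,*_=load('scene0')
g=im.min(2).astype(int); m=np.zeros((480,640),np.uint8); m[230:262,240:308]=(g[230:262,240:308]>125)
n,l,st,c=cv2.connectedComponentsWithStats(m); print(st[1:],c[1:])
k=l==1+np.argmax(st[1:,4]); q=P[cv2.erode(k.astype(np.uint8),np.ones((3,3)))>0]
mu=np.median(q,0)
for _ in range(5):
    r=q-mu; w=np.linalg.svd(r,full_matrices=False)[2][2]; e=r@w; q=q[abs(e-np.median(e))<.003]; mu=q.mean(0)
w*=np.sign(w[2]); print('plane',mu,w,len(q),e.std(),'tilt',np.degrees(np.arccos(w[2])),'yaw',np.degrees(np.arctan2(w[1],w[0])))
y=np.cross([0,0,1],w);y/=np.linalg.norm(y);x=np.cross(y,w)
u=(P[k]-mu);print('extent y',np.percentile(u@y,[1,50,99]),'x',np.percentile(u@x,[1,50,99]))
sub=g[234:252,258:290].astype(float);dk=(sub<90)
n2,l2,s2,c2=cv2.connectedComponentsWithStats(dk.astype(np.uint8));print(s2[1:],c2[1:]+[258,234])
print(ray('scene0',273,242.6,mu,w))
r=cv2.minAreaRect(np.argwhere(k)[:,::-1].astype(np.float32));print(r)
for cn in cv2.boxPoints(r): print(cn,ray('scene0',*cn,mu,w))
E
```

```text
[[240 230   3  19  40]
 [292 230  16  20 157]
 [250 236  39  16 475]
 [290 247   1   5   5]] [[240.7    237.075 ]
 [300.7898 236.9618]
 [270.0147 243.1874]
 [290.     249.    ]]
plane [ 0.533  -0.2121  0.0993] [-0.616   0.101   0.7812] 86 0.001653192568842123 tilt 38.628007422362174 yaw 170.690172530105
extent y [-0.0366 -0.0025  0.0368] x [-0.0445 -0.0352  0.1651]
[[ 0  0 32 18 80]
 [13  7  4  4 15]] [[276.6 242.5]
 [272.4 242.4]]
[ 0.5726 -0.2098  0.1302]
((269.0, 243.5), (15.0, 38.0), 90.0)
[250. 236.] [ 0.8986 -0.297   0.3986]
[288. 236.] [ 0.8239 -0.2403  0.3324]
[288. 251.] [-6.6777  1.5054 -5.8088]
[250. 251.] [-0.5703 -0.093  -0.7861]
```

Call:
arm_command:
  deltas: [1, -0.0385, -0.0226, 0, 0, 1, -0.0385, -0.0226, 0, 0, 1, -0.0385, -0.0226, 0, 0, 1, -0.0385, -0.0226, 0, 0, 1, -0.0385, -0.0226, 0, 0, 1, -0.0385, -0.0226, 0, 0, 1, -0.0385, -0.0226, 0, 0, 1, -0.0385, -0.0226, 0, 0, 1, -0.0385, -0.0226, 0, 0, 1, -0.0385, -0.0226, 0.02, 0, 1, 0, 0, 0.02, -0.17, 1, 0, 0, 0, 0]

```text
time: 1.6
position: [0.47, 0.2913, 0.1978]
tool_rot: [0.041, 0.999, -0.001, -0.002]
ft_force: [0.0, -0.2, 0.4]
grip_width: 0.0869
grip_force: 0.0
```

```bash
python3 - <<'E'
from h import *
o=status.get_obs();print(o['time'],o['position'],o['tool_rot'],o['ft_force']);im,d,p=grab('wrist','w1');print(p)
print(proj('w1',[.504,.261,.143]))
E
```

```text
1.6 [0.47   0.2913 0.1978] [ 0.0405  0.9992 -0.0009 -0.0023] [ 0.0436 -0.1911  0.4025]
{'intrinsics': array([[359.5604,   0.    , 320.1027],
       [  0.    , 359.5604, 242.8499],
       [  0.    ,   0.    ,   1.    ]]), 'camera_from_world': array([[ 0.0818,  0.9966, -0.0021, -0.3292],
       [-0.9527,  0.0776, -0.2937,  0.4475],
       [-0.2926,  0.0261,  0.9559, -0.2219],
       [ 0.    ,  0.    ,  0.    ,  1.    ]])}
[[275.2255 329.543 ]]
```

View pics/w1.png

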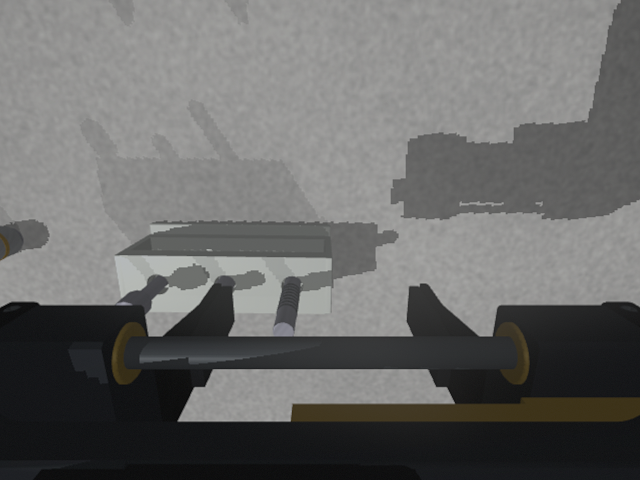

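The wrist view shows the punch as the grooved handle in the right-hand hole, with its top at about (284,328) and its board entry at about (290,287). The cpunch (225,285) and setter (150,290) are to its left. Next I refine the punch axis.

```bash
python3 - <<'E'
from face import *
Z=np.array([0,0,1.])
im,d,K,T=load('w1');g=im.max(2).astype(int)
for v in (292,300,308,316,322,327,331): print(v,list(g[v,268:306:1]))
def rowc(v,th=130):
    u=np.arange(262,310);k=g[v,u]<th; return u[k].min(),u[k].max()
print('top',ray('w1',284,328,.143*Z,Z),'base',ray('w1',290,286,.072*Z,Z))
P=pts('w1');s=P[245:320,112:335].reshape(-1,3);b=s[abs(s[:,2]-.072)<.004];print(cv2.minAreaRect((b[:,:2]*1000).astype(np.float32)),len(b))
E
```

```text
292 [np.int64(173), np.int64(173), np.int64(173), np.int64(172), np.int64(173), np.int64(172), np.int64(173), np.int64(173), np.int64(173), np.int64(173), np.int64(173), np.int64(174), np.int64(170), np.int64(133), np.int64(66), np.int64(73), np.int64(70), np.int64(66), np.int64(59), np.int64(61), np.int64(63), np.int64(62), np.int64(59), np.int64(59), np.int64(63), np.int64(67), np.int64(73), np.int64(71), np.int64(61), np.int64(61), np.int64(62), np.int64(69), np.int64(122), np.int64(166), np.int64(175), np.int64(174), np.int64(174), np.int64(174)]
300 [np.int64(175), np.int64(174), np.int64(174), np.int64(174), np.int64(174), np.int64(174), np.int64(174), np.int64(174), np.int64(175), np.int64(176), np.int64(172), np.int64(134), np.int64(62), np.int64(68), np.int64(76), np.int64(75), np.int64(70), np.int64(68), np.int64(65), np.int64(66), np.int64(66), np.int64(71), np.int64(75), np.int64(75), np.int64(75), np.int64(67), np.int64(59), np.int64(66), np.int64(69), np.int64(61), np.int64(77), np.int64(138), np.int64(177), np.int64(173), np.int64(173), np.int64(173), np.int64(172), np
[... 2290 characters left out ...]
np.int64(150), np.int64(149), np.int64(146), np.int64(143), np.int64(138), np.int64(136), np.int64(137), np.int64(139), np.int64(143), np.int64(144), np.int64(144), np.int64(143), np.int64(141), np.int64(140), np.int64(141), np.int64(144), np.int64(145), np.int64(145), np.int64(145), np.int64(145), np.int64(144), np.int64(144), np.int64(142), np.int64(129), np.int64(125), np.int64(149), np.int64(149), np.int64(152), np.int64(156), np.int64(156), np.int64(153), np.int64(151), np.int64(149), np.int64(148), np.int64(148), np.int64(147)]
top [0.5034 0.2666 0.143 ] base [0.5061 0.2642 0.072 ]
((500.8194274902344, 210.84054565429688), (175.38328552246094, 51.27544403076172), 84.6031723022461) 9757
```

Call:
arm_command:
  deltas: [-0.08, -0.0185, -0.0115, 0, 0, -0.08, -0.0185, -0.0115, 0, 0, -0.08, 0, 0, 0, 0.0, -0.08, 0, 0, 0, 0, -0.08, 0, 0, 0, 0]
  newtons: 12

```text
time: 2.28
position: [0.5056, 0.2667, 0.1995]
tool_rot: [0.039, 0.999, -0.0, -0.0]
ft_force: [0.2, -0.5, -0.1]
grip_width: 0.0456
grip_force: 0.0
```

```bash
python3 - <<'E'
from h import *
o=status.get_obs();print(o['position'],o['tool_rot'],o['grip_width']);im,d,p=grab('wrist','w2')
print(proj('w2',[[.505,.2655,.143],[.506,.2655,.085]]))
cv2.imwrite('pics/w2c.png',cv2.resize(im[220:420,160:480,::-1],None,fx=2,fy=2))
E
```

```text
[0.5056 0.2667 0.1995] [ 0.0388  0.9992 -0.     -0.0004] 0.04561806668639904
[[316.5407 273.4779]
 [317.3876 245.6781]]
```

View pics/w2c.png

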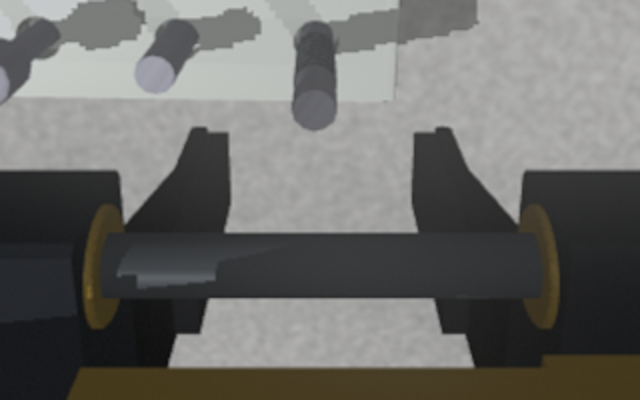

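The crop shows the punch top at full pixel (317,275), within 2 px of the prediction and centred between the fingers. I descend and grip.

Call:
arm_command:
  deltas: [-0.08, 0, 0, 0.02, 0, -0.08, 0, 0, 0.025, 0, -0.08, 0, 0, 0.025, 0, -0.08, 0, 0, 0.0175, 0, -0.08, 0, 0, 0.01, 0, -0.08, 0, 0, 0, 0, -1, 0, 0, 0, 0, -1, 0, 0, 0, 0, -1, 0, 0, 0, 0, -1, 0, 0, 0, 0]
  newtons: 20

```text
time: 3.58
position: [0.5064, 0.2667, 0.1024]
tool_rot: [0.039, 0.999, 0.0, 0.0]
ft_force: [-0.4, -0.3, 1.6]
grip_width: 0.0138
grip_force: 20.0
```

Call:
arm_command:
  deltas: [-1, 0, 0, -0.02, 0, -1, 0, 0, -0.034, 0, -1, 0, 0, -0.034, 0, -1, 0, 0, -0.034, 0, -1, 0, 0, -0.034, 0, -1, 0, 0, -0.034, 0, -1, 0, 0, 0, 0.18, -1, 0, 0, 0, 0.18, -1, 0, 0, 0, 0.18, -1, 0, 0, 0, 0.18, -1, 0, 0, 0, 0.18, -1, 0, 0, 0, 0.18]

```text
time: 5.08
position: [0.5057, 0.2664, 0.2917]
tool_rot: [0.55, 0.835, -0.0, -0.0]
ft_force: [-0.2, -0.2, -0.9]
grip_width: 0.0135
grip_force: 20.0
```

Call:
arm_command:
  deltas: [-1, 0, 0, 0, 0.18, -1, 0, 0, 0, 0.18, -1, 0, 0, 0, 0.18, -1, 0, 0, 0, 0.18, -1, 0, 0, 0, 0.18, -1, 0, 0, 0, 0.18, -1, 0, 0, 0, 0.18, -1, 0, 0, 0, 0.18, -1, 0, 0, 0, 0.18, -1, 0, 0, 0, 0.18, -1, 0, 0, 0, 0.18, -1, 0, 0, 0, 0]

```text
time: 6.58
position: [0.5058, 0.2664, 0.2917]
tool_rot: [1.0, 0.003, -0.0, 0.0]
ft_force: [-0.2, -0.7, -1.0]
grip_width: 0.0134
grip_force: 20.0
```

Call:
arm_command:
  deltas: [-1, 0.003, 0.025, 0, 0, -1, 0.003, 0.045, 0, 0, -1, 0.003, 0.045, 0, 0, -1, 0.003, 0.045, 0, 0, -1, 0.003, 0.045, 0, 0, -1, 0.003, 0.045, 0, 0, -1, 0.004, 0.045, 0, 0, -1, 0.004, 0.045, 0, 0, -1, 0.004, 0.045, 0, 0, -1, 0.004, 0.045, 0, 0, -1, 0.003, 0.035, 0, 0, -1, 0.002, 0.015, 0, 0]

```text
time: 8.07
position: [0.5469, -0.2151, 0.2918]
tool_rot: [1.0, 0.002, -0.0, -0.0]
ft_force: [-0.1, -0.6, -0.7]
grip_width: 0.0136
grip_force: 20.0
```

Call:
arm_command:
  deltas: [-1, 0, 0, 0, 0, -1, 0, 0, 0, 0]

```text
time: 8.32
position: [0.5467, -0.2117, 0.2919]
tool_rot: [1.0, 0.003, -0.0, -0.001]
ft_force: [0.3, 0.6, -0.4]
grip_width: 0.0134
grip_force: 20.0
```

```bash
python3 - <<'E'
from h import *
o=status.get_obs();print(o['position'],o['tool_rot'],o['q'],o['ft_force']);im,d,p=grab('wrist','w3')
print(proj('w3',[[.566,-.213,.12]]))
E
```

```text
[ 0.5467 -0.2117  0.2919] [ 1.      0.0028 -0.0004 -0.0007] [-0.5603  0.4197  1.4691  0.0007  1.2543  1.0047] [ 0.2773  0.5767 -0.4361]
[[323.0766 203.9426]]
```

View pics/w3.png

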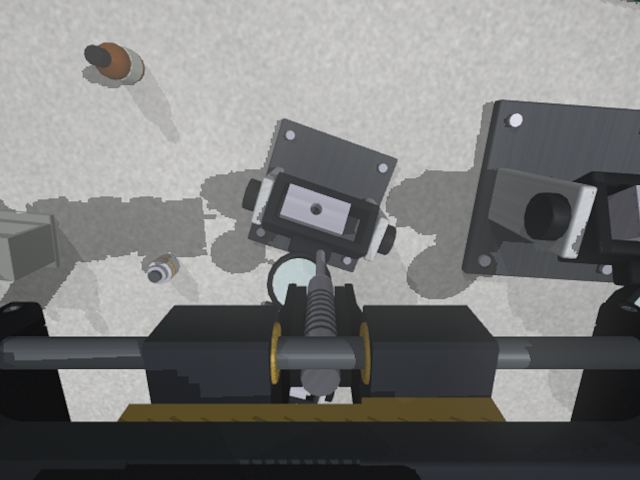

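The wrist view shows the middle stand's pale face at about (315,208) with the bore at (316,209). The stand is rotated about 20°, its lens ring is at (295,280), and the punch nose is at (320,258). The larger stand is at the far right. Next I fit the face plane.

```bash
cat > fit.py <<'E'
from face import *
def fit(f,u0,u1,v0,v1):
    P=pts(f);im,*_=load(f);g=im.min(2).astype(int)
    m=np.zeros((480,640),np.uint8);m[v0:v1,u0:u1]=g[v0:v1,u0:u1]>125
    n,l,st,c=cv2.connectedComponentsWithStats(m);i=1+np.argmax(st[1:,4]);k=(l==i).astype(np.uint8);print(st[i],c[i])
    q=P[cv2.erode(k,np.ones((3,3)))>0];mu=np.median(q,0)
    for _ in range(6):
        r=q-mu;w=np.linalg.svd(r,full_matrices=False)[2][2];e=r@w;q=q[abs(e-np.median(e))<.003];mu=q.mean(0)
    w*=np.sign(w[2]);y=np.cross(w,[0,0,1]);y/=-np.linalg.norm(y);x=np.cross(y,w)
    print('mu',mu,'n',w,len(q),'rms',(( q-mu)@w).std(),'tilt',np.degrees(np.arccos(w[2])),'az',np.degrees(np.arctan2(w[1],w[0])))
    ct,_=cv2.findContours(k,cv2.RETR_EXTERNAL,cv2.CHAIN_APPROX_NONE);r=cv2.minAreaRect(max(ct,key=len));
    C=np.array([ray(f,*b,mu,w) for b in cv2.boxPoints(r)]);print('rect',r,'sides',np.linalg.norm(C[0]-C[1]),np.linalg.norm(C[1]-C[2]),'centre',C.mean(0))
    h=cv2.morphologyEx(k,cv2.MORPH_CLOSE,np.ones((15,15)))&~k&1
    h=cv2.bitwise_and(h,cv2.erode(cv2.morphologyEx(k,cv2.MORPH_CLOSE,np.ones((15,15))),np.ones((5,5))))
    n,l,st,c=cv2.connectedComponentsWithStats(h)
    for j in range(1,n):
        if st[j,4]>15: print('hole',st[j],c[j],ray(f,*c[j],mu,w))
    return mu,w
E
python3 - <<'E'
from fit import *
mu,w=fit('w3',270,360,175,245)
P=pts('w3')
im,d,*_=load('w3');print(d[209,305:330])
E
```

```text
[ 280  184   71   50 1999] [315.3807 208.7389]
mu [ 0.5616 -0.2061  0.12  ] n [ 0.4907 -0.1589  0.8567] 340 rms 0.0006900310749070988 tilt 31.047985744091594 az -17.939560037603734
rect ((315.75, 208.74998474121094), (65.1429214477539, 32.57145690917969), 18.434947967529297) sides 0.030582805645521835 0.059122258093020214 centre [ 0.5617 -0.2067  0.1198]
hole [310 204  12  11 102] [315.8627 208.8431] [ 0.5615 -0.2066  0.12  ]
[0.3214 0.3205 0.3213 0.3214 0.3222 0.3205 0.3319 0.3311 0.3322 0.3334
 0.3334 0.3326 0.3323 0.3332 0.3333 0.334  0.3285 0.3247 0.3232 0.3229
 0.3232 0.3236 0.3237 0.3239 0.3245]
```

Call:
arm_command:
  deltas: [-1, 0.003, 0, 0, 0, -1, 0.003, -0.001, 0, 0, -1, 0.003, -0.001, 0, 0, -1, 0.003, -0.001, 0, 0, -1, 0.003, -0.002, 0, 0, -1, 0, 0, 0, 0.16, -1, 0, 0, 0, 0.16, -1, 0, 0, 0.02, 0, -1, 0, 0, 0.02, 0, -1, 0, 0, 0.01, 0, -1, 0, 0, 0, 0]

```text
time: 9.75
position: [0.5617, -0.208, 0.2414]
tool_rot: [0.988, -0.157, -0.001, -0.0]
ft_force: [-0.0, -0.6, -0.4]
grip_width: 0.0136
grip_force: 20.0
```

```bash
python3 - <<'E'
from fit import *
o=status.get_obs();p=o['position'];A=R.from_quat(o['tool_rot']).as_matrix();print(p,A[:,0],o['ft_force']);im,d,_=grab('wrist','w4')
tip=p+A[:,2]*.094;print('tip pred',tip,proj('w4',tip)); print('bore',proj('w4',[.5615,-.2066,.12]))
for t in (0,.02,.04): print(proj('w4',[tip+[0,0,t]]))
cv2.imwrite('pics/w4c.png',cv2.resize(im[180:330,220:420,::-1],None,fx=4,fy=4,interpolation=cv2.INTER_CUBIC))
E
```

```text
[ 0.5617 -0.208   0.2414] [ 0.9504 -0.311  -0.0016] [-0.004  -0.5601 -0.3996]
tip pred [ 0.5616 -0.2079  0.1474] [[321.3955 252.6523]]
bore [[319.6656 241.7303]]
[[321.3955 252.6523]]
[[321.4995 262.7369]]
[[321.6219 274.6177]]
```

View pics/w4c.png

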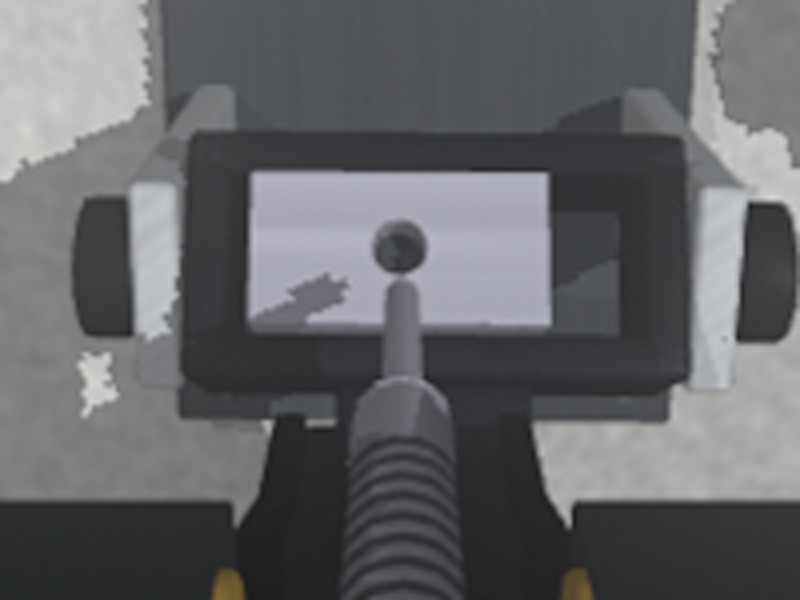

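The crop shows the bore at (400,246), which is full pixel (320,241.5). The nose end is just below it at crop (403,282) with negligible sideways offset, and the yaw is aligned. I descend slowly.

Call:
arm_command:
  deltas: [-1, 0, -0.0005, 0.008, 0, -1, 0, 0, 0.008, 0, -1, 0, 0, 0.006, 0, -1, 0, 0, 0.003, 0, -1, 0, 0, 0.002, 0, -1, 0, 0, 0.001, 0, -1, 0, 0, 0, 0]

```text
time: 10.68
position: [0.5622, -0.2078, 0.2142]
tool_rot: [0.988, -0.157, 0.0, 0.0]
ft_force: [-0.0, 0.1, -0.9]
grip_width: 0.0133
grip_force: 20.0
```

```bash
cat > st.py <<'E'
from h import *
o=status.get_obs();p=o['position'];A=R.from_quat(o['tool_rot']).as_matrix()
b=np.array([.5615,-.2066,.12]);r=p-b
print('t',o['time'],'p',p,'rel xp,yt,z',A[:,0]@r,A[:,1]@r,r[2],'F tool',A.T@o['ft_force'],'M',A.T@o['moment'],o['grip_width'],o['grip_force'])
E
python3 st.py
```

```text
t 10.675 p [ 0.5622 -0.2078  0.2142] rel xp,yt,z 0.0010454085663934064 0.0009276216001783164 0.09416068320781526 F tool [-0.0568 -0.1005  0.9033] M [-0.0718 -0.1396  0.0024] 0.013313609502367043 19.999207200016826
```

Call:
arm_command:
  deltas: [-1, -0.0005, 0, 0.001, 0, -1, 0, 0, 0.001, 0, -1, 0, 0, 0.001, 0, -1, 0, 0, 0.001, 0, -1, 0, 0, 0, 0]

```text
time: 11.3
position: [0.5616, -0.2076, 0.2099]
tool_rot: [0.988, -0.157, -0.0, -0.0]
ft_force: [-0.7, 0.3, -0.4]
grip_width: 0.0132
grip_force: 20.0
```

```bash
python3 st.py
```

```text
t 11.3 p [ 0.5616 -0.2076  0.2099] rel xp,yt,z 0.0003577208107215015 0.0008686332141063044 0.089910647206912 F tool [-0.7403 -0.032   0.4027] M [-0.103  -0.1355  0.0342] 0.01317049114235038 19.999199705198407
```

Call:
arm_command:
  deltas: [-1, 0, 0, 0, 0, -1, 0.003, 0, 0.0003, 0, -1, 0.003, 0, 0.0004, 0, -1, 0.003, 0, 0.0005, 0, -1, 0.003, 0, 0.0006, 0, -1, 0, 0, 0, 0]
  newtons: 10

```text
time: 12.05
position: [0.5734, -0.2114, 0.2083]
tool_rot: [0.988, -0.157, 0.0, 0.0]
ft_force: [-1.3, 0.9, 0.5]
grip_width: 0.0134
grip_force: 10.0
```

```bash
python3 st.py
```

```text
t 12.05 p [ 0.5734 -0.2114  0.2083] rel xp,yt,z 0.012878468720441887 0.000900188611931645 0.08825833223191387 F tool [-1.5009 -0.423  -0.515 ] M [-0.0829 -0.5936  0.01  ] 0.013389185461075313 10.000204467214644
```

Call:
arm_command:
  deltas: [-1, 0.004, 0, 0.0012, 0, -1, 0.004, 0, 0.0014, 0, -1, 0.004, 0, 0.0015, 0, -1, 0, 0, 0, 0]

```text
time: 12.55
position: [0.5849, -0.2152, 0.2038]
tool_rot: [0.988, -0.157, 0.0, 0.0]
ft_force: [-1.2, 0.2, 1.0]
grip_width: 0.014
grip_force: 10.0
```

```bash
python3 st.py; python3 - <<'E'
from h import *
im,d,_=grab('wrist','w5');cv2.imwrite('pics/w5c.png',cv2.resize(im[200:400,220:420,::-1],None,fx=3,fy=3,interpolation=cv2.INTER_CUBIC))
E
```

```text
t 12.55 p [ 0.5849 -0.2152  0.2038] rel xp,yt,z 0.024948886169539674 0.0009050174348918469 0.08379632363731823 F tool [-1.1918  0.1947 -0.9718] M [ 0.0086 -0.4081  0.0417] 0.014018201426184066 10.00011769356206
```

View pics/w5c.png

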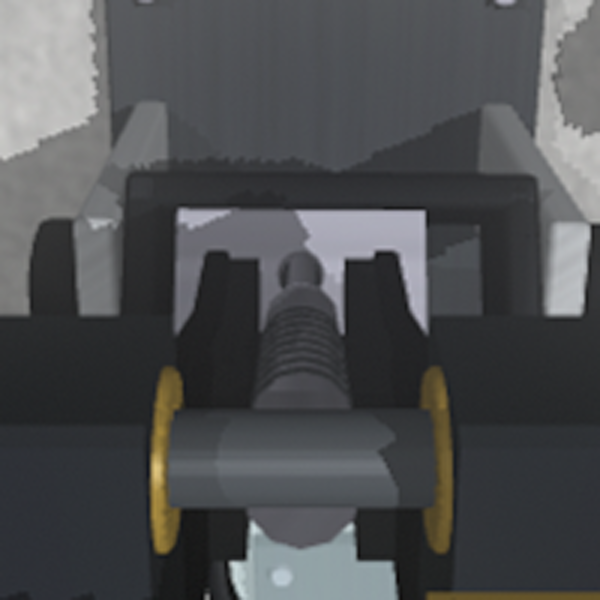

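The crop shows the nose standing in the bore at crop (300,268), with the punch tilting in the grip as planned. I continue to about 31°.

Call:
arm_command:
  deltas: [-1, 0.004, 0, 0.0017, 0, -1, 0.004, 0, 0.0018, 0, -1, 0.0033, 0, 0.0018, 0, -1, 0.003, 0, 0.0017, 0, -1, 0.003, 0, 0.0018, 0, -1, 0.0028, 0, 0.0018, 0, -1, 0, 0, 0, 0]

```text
time: 13.48
position: [0.6043, -0.2216, 0.1936]
tool_rot: [0.988, -0.157, 0.001, 0.0]
ft_force: [0.2, 0.1, 1.0]
grip_width: 0.0138
grip_force: 10.0
```

```bash
python3 st.py
```

```text
t 13.475 p [ 0.6043 -0.2216  0.1936] rel xp,yt,z 0.045420957487047754 0.0010063814866324147 0.07360993055707679 F tool [ 0.1288 -0.1562 -0.9791] M [-0.0628 -0.2457 -0.0254] 0.0138360337370915 9.99924265081063
```

Call:
arm_command:
  deltas: [-1, 0, 0, 0, 0, -1, 0, 0, 0, 0, -1, -0.001, 0, 0.0017, 0, -1, -0.001, 0, 0.0017, 0, -1, -0.001, 0, 0.0017, 0, -1, -0.001, 0, 0.0017, 0, -1, -0.001, 0, 0.0017, 0]
  newtons: 45

```text
time: 14.35
position: [0.6013, -0.2207, 0.188]
tool_rot: [0.987, -0.158, 0.004, 0.001]
ft_force: [1.3, -0.0, 10.1]
grip_width: 0.0126
grip_force: 45.0
```

```bash
cat >> st.py <<'E'
n=np.array([.4907,-.1589,.8567]);g=r+[0,0,.002]
print('depth',.096-g@n,'lat',A[:,0]@(g-(g@n)*n),'Fn',o['ft_force']@n)
E
python3 st.py
```

```text
t 14.35 p [ 0.6013 -0.2207  0.188 ] rel xp,yt,z 0.042673141925871856 0.0010830026219901016 0.06796119506859241 F tool [  1.3211  -0.355  -10.0934] M [ 0.1722 -0.1258  0.0505] 0.012558052686612912 44.99611012637615
depth 0.014316375313874002 lat 3.70164282955715e-05 Fn 9.298253330522156
```

Call:
arm_command:
  deltas: [-1, -0.001, 0, 0.0017, 0, -1, -0.001, 0, 0.0017, 0, -1, -0.001, 0, 0.0017, 0, -1, 0, 0, 0, 0]

```text
time: 14.85
position: [0.5983, -0.2197, 0.1825]
tool_rot: [0.987, -0.158, 0.003, 0.001]
ft_force: [2.8, 0.7, 9.3]
grip_width: 0.0131
grip_force: 45.0
```

```bash
python3 st.py
```

```text
t 14.85 p [ 0.5983 -0.2197  0.1825] rel xp,yt,z 0.03948151458385557 0.0010687885879320613 0.06251295476133853 F tool [ 2.5513 -1.5348 -9.3065] M [ 0.1332 -0.1017  0.0334] 0.013121468381172098 44.997081365436316
depth 0.0205948160810603 lat 0.00015167347247050996 Fn 9.272239269136136
```

Call:
arm_command:
  deltas: [-1, -0.001, 0, 0.0017, 0, -1, -0.001, 0, 0.0017, 0, -1, -0.001, 0, 0.0017, 0, -1, -0.001, 0, 0.0017, 0, -1, 0, 0, 0, 0]

```text
time: 15.48
position: [0.5946, -0.2185, 0.1757]
tool_rot: [0.987, -0.158, 0.004, 0.001]
ft_force: [2.0, 0.4, 8.3]
grip_width: 0.0132
grip_force: 45.0
```

```bash
python3 st.py
```

```text
t 15.475 p [ 0.5946 -0.2185  0.1757] rel xp,yt,z 0.035593183018734306 0.001040675003310593 0.055653678145567764 F tool [ 1.8846 -0.9704 -8.2813] M [ 0.1931 -0.0399  0.0224] 0.013175988741903448 44.997411305084825
depth 0.02846034310839203 lat 0.0003509693364857349 Fn 8.04831936837221
```

Call:
arm_command:
  deltas: [-1, -0.0005, 0, 0.0009, 0, -1, -0.0005, 0, 0.0009, 0, -1, -0.0005, 0, 0.0009, 0, -1, 0, 0, 0, 0]

```text
time: 15.98
position: [0.5935, -0.2182, 0.1733]
tool_rot: [0.987, -0.158, 0.004, 0.001]
ft_force: [1.8, 0.0, 9.6]
grip_width: 0.0131
grip_force: 45.0
```

```bash
python3 st.py
```

```text
t 15.975 p [ 0.5935 -0.2182  0.1733] rel xp,yt,z 0.034406147446528056 0.0010582780405349445 0.05328285136830416 F tool [ 1.799  -0.6071 -9.6215] M [ 0.1831 -0.0991 -0.0001] 0.01314236793204113 44.99573450535536
depth 0.03111254373734805 lat 0.0005139717004098165 Fn 9.144043096021486
```

Call:
arm_command:
  deltas: [-1, -0.0005, 0, 0.0009, 0, -1, -0.0005, 0, 0.0009, 0, -1, 0, 0, 0, 0]

```text
time: 16.35
position: [0.5936, -0.2183, 0.1731]
tool_rot: [0.987, -0.158, 0.005, 0.001]
ft_force: [2.8, 0.7, 14.7]
grip_width: 0.0131
grip_force: 45.0
```

```bash
python3 st.py
```

```text
t 16.35 p [ 0.5936 -0.2183  0.1731] rel xp,yt,z 0.034764136747452316 0.001162196411913372 0.053080425669611964 F tool [  2.6101  -1.5619 -14.6376] M [ 0.3021 -0.2147  0.1422] 0.013077099352369575 44.98440203256905
depth 0.03118661744040427 lat 0.0007427182351845869 Fn 13.828109667438927
```

Call:
arm_command:
  deltas: [-1, -0.0005, 0, 0.0009, 0, -1, 0, 0, 0, 0]

```text
time: 16.6
position: [0.5937, -0.2184, 0.173]
tool_rot: [0.987, -0.158, 0.006, 0.002]
ft_force: [4.3, 0.7, 17.3]
grip_width: 0.0132
grip_force: 45.0
```

```bash
python3 st.py
```

```text
t 16.6 p [ 0.5937 -0.2184  0.173 ] rel xp,yt,z 0.034923944789937406 0.001208325700976593 0.05295614859665737 F tool [  4.1123  -1.9999 -17.2686] M [ 0.3605 -0.3386  0.0815] 0.013196113739067001 44.97685678303242
depth 0.031253308997102616 lat 0.0008529110649862704 Fn 16.847359635744404
```

The stop is felt: the position is frozen while the force rose from 9 to 17 N. I retract along the bore and lift.

Call:
arm_command:
  deltas: [-1, 0.002, 0, -0.0034, 0, -1, 0.002, 0, -0.0034, 0, -1, 0.002, 0, -0.0034, 0, -1, 0.002, 0, -0.0034, 0, -1, 0.002, 0, -0.0034, 0, -1, 0.002, 0, -0.0034, 0, -1, 0.002, 0, -0.0034, 0, -1, 0.0021, 0, -0.0034, 0, -1, 0.0021, 0, -0.0034, 0, -1, 0.0021, 0, -0.0034, 0, -1, 0.0021, 0, -0.0034, 0, -1, 0.0021, 0, -0.0034, 0]

```text
time: 18.1
position: [0.6129, -0.2244, 0.2088]
tool_rot: [0.988, -0.157, 0.0, 0.0]
ft_force: [-0.2, 0.6, -0.7]
grip_width: 0.0132
grip_force: 45.0
```

```bash
python3 st.py
```

```text
t 18.1 p [ 0.6129 -0.2244  0.2088] rel xp,yt,z 0.05435791728033473 0.000908105626555468 0.08884392879260539 F tool [-0.3475 -0.4779  0.7123] M [-0.0685 -0.1276  0.0501] 0.013164095766332637 45.00014590099454
depth -0.009845377712806025 lat -0.00026668389693701666 Fn -0.7886997465476242
```

Call:
arm_command:
  deltas: [-1, 0, 0, -0.015, 0, -1, 0, 0, -0.025, 0, -1, 0, 0, -0.025, -0.11, -1, 0, 0, -0.025, -0.112, -1, 0, 0, 0, 0]

```text
time: 18.73
position: [0.614, -0.225, 0.302]
tool_rot: [0.999, -0.048, 0.003, 0.002]
ft_force: [0.9, -0.2, -1.5]
grip_width: 0.0129
grip_force: 45.0
```

Call:
arm_command:
  deltas: [-1, -0.003, -0.02, 0, 0, -1, -0.0088, -0.043, 0, 0, -1, -0.0088, -0.043, 0, 0, -1, -0.0088, -0.043, 0, 0, -1, -0.0088, -0.043, 0, 0, -1, -0.0088, -0.043, 0, 0, -1, -0.0088, -0.043, 0, 0, -1, -0.0088, -0.043, 0, 0, -1, -0.0088, -0.043, 0, 0, -1, -0.0088, -0.043, 0, 0, -1, -0.0088, -0.043, 0, 0, -1, -0.0018, -0.028, 0, 0]

```text
time: 20.23
position: [0.5623, 0.2633, 0.2968]
tool_rot: [0.999, -0.046, -0.002, 0.0]
ft_force: [-0.1, -0.7, -1.4]
grip_width: 0.0129
grip_force: 45.0
```

Call:
arm_command:
  deltas: [-1, 0, 0, 0.03, 0, -1, 0, 0, 0.04, 0, -1, 0, 0, 0.03, 0, -1, 0, 0, 0.02, 0, -1, 0, 0, 0, 0, -1, 0, 0, 0, 0]

```text
time: 20.98
position: [0.5648, 0.2609, 0.1787]
tool_rot: [0.999, -0.047, -0.0, -0.0]
ft_force: [0.9, 0.0, -1.1]
grip_width: 0.0128
grip_force: 45.0
```

```bash
cat > rk.py <<'E'
from h import *
o=status.get_obs();p=o['position'];A=R.from_quat(o['tool_rot']).as_matrix()
H=np.array([.506,.266,.072]);r=p-H
print('t',o['time'],'p',p,'x',A[:,0],'rel tool x,y',A[:,0]@r,A[:,1]@r,'z',r[2],'F tool',A.T@o['ft_force'],o['grip_width'],o['grip_force'])
E
python3 rk.py; python3 - <<'E'
from h import *
im,d,_=grab('wrist','w6');print('hole pred',proj('w6',[.506,.266,.072]))
cv2.imwrite('pics/w6c.png',cv2.resize(im[150:400,200:520,::-1],None,fx=2.4,fy=2.4,interpolation=cv2.INTER_CUBIC))
E
```

```text
t 20.975 p [0.5648 0.2609 0.1787] x [ 0.9956 -0.094  -0.0002] rel tool x,y 0.05898806677187447 -0.0004841005258111319 z 0.10671288872649644 F tool [ 0.8485 -0.0846  1.0925] 0.012829688631890579 45.000064289197326
hole pred [[322.0688 318.7179]]
```

View pics/w6c.png

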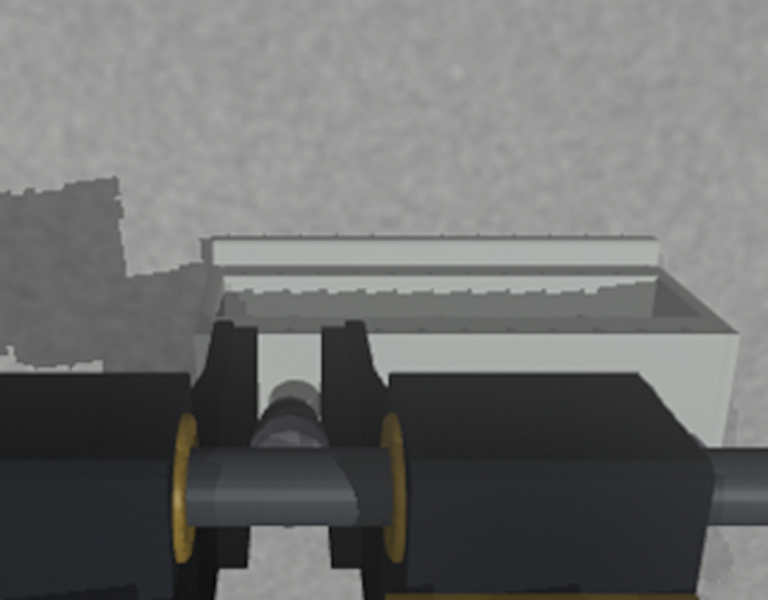

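The crop shows the empty hole's rim at crop (271–321, top 380), so its centre is full pixel (323.3,318.5) against a prediction of (322,318.7). I shift slightly and bring the tilted nose into the hole along its own axis.

Call:
arm_command:
  deltas: [-1, 0.005, 0.0012, 0, 0, -1, 0.0043, 0, 0, 0, -1, -0.004, 0, 0.0066, 0, -1, -0.004, 0, 0.0067, 0, -1, -0.004, 0, 0.0067, 0, -1, -0.004, 0, 0.0067, 0, -1, -0.004, 0, 0.0066, 0, -1, 0, 0, 0, 0]
  newtons: 20

```text
time: 22.02
position: [0.5528, 0.2601, 0.144]
tool_rot: [0.999, -0.047, -0.002, 0.0]
ft_force: [-0.3, 0.1, -0.4]
grip_width: 0.0135
grip_force: 20.0
```

```bash
python3 rk.py
```

```text
t 22.025 p [0.5528 0.2601 0.144 ] x [ 0.9956 -0.0938 -0.0031] rel tool x,y 0.04696952724096705 0.0015961940826265174 z 0.07202577655531865 F tool [-0.3341 -0.0306  0.4005] 0.013494422639804268 19.999275617301464
```

Call:
arm_command:
  deltas: [-1, 0, 0, 0, 0, -1, -0.004, 0, -0.0005, 0, -1, -0.004, 0, -0.0005, 0, -1, -0.004, 0, -0.0005, 0, -1, -0.0047, 0, -0.001, 0, -1, -0.0048, 0, -0.001, 0, -1, -0.0048, 0, -0.001, 0, -1, 0, 0, 0, 0]
  newtons: 10

```text
time: 23.02
position: [0.5277, 0.2628, 0.1499]
tool_rot: [0.999, -0.047, -0.0, -0.0]
ft_force: [2.7, -0.9, -0.0]
grip_width: 0.014
grip_force: 10.0
```

```bash
python3 rk.py
```

```text
t 23.025 p [0.5277 0.2628 0.1499] x [ 0.9956 -0.0939 -0.0003] rel tool x,y 0.021878658117841305 0.0011407689424180185 z 0.0778881668789148 F tool [2.7329 0.6622 0.0204] 0.014038042865619568 9.999902009731159
```

Contact at +2.7 N in x shows the punch is pivoting. I continue upright.

Call:
arm_command:
  deltas: [-1, -0.0045, 0, -0.0005, 0, -1, -0.0045, 0, -0.0005, 0, -1, -0.0045, 0, -0.0005, 0, -1, -0.0045, 0, 0, 0, -1, -0.0045, 0, 0, 0, -1, -0.0045, 0, 0, 0, -1, 0, 0, 0, 0]

```text
time: 23.9
position: [0.5004, 0.2652, 0.1511]
tool_rot: [0.999, -0.047, -0.001, 0.0]
ft_force: [0.5, 0.3, -0.0]
grip_width: 0.0134
grip_force: 10.0
```

```bash
python3 rk.py;  python3 - <<'E'
from h import *
grab('side','s7');im,*_=load('s7');im2,*_=grab('scene','c7')[:2],0
a=cv2.imread('pics/s7.png')[230:410,60:260];b=cv2.imread('pics/c7.png')[130:260,400:520]
a=cv2.resize(a,(500,450));b=cv2.resize(b,(300,325));o=np.zeros((450,800,3),np.uint8);o[:,:500]=a;o[:325,500:]=b;cv2.imwrite('pics/sc7.png',o)
P=pts('s7')
E
```

```text
t 23.9 p [0.5004 0.2652 0.1511] x [ 0.9956 -0.0939 -0.0016] rel tool x,y -0.005640000676922093 0.0013693317717750168 z 0.07910176271857321 F tool [ 0.4888 -0.3976  0.0059] 0.01343101210276839 9.999977230327204
```

View pics/sc7.png

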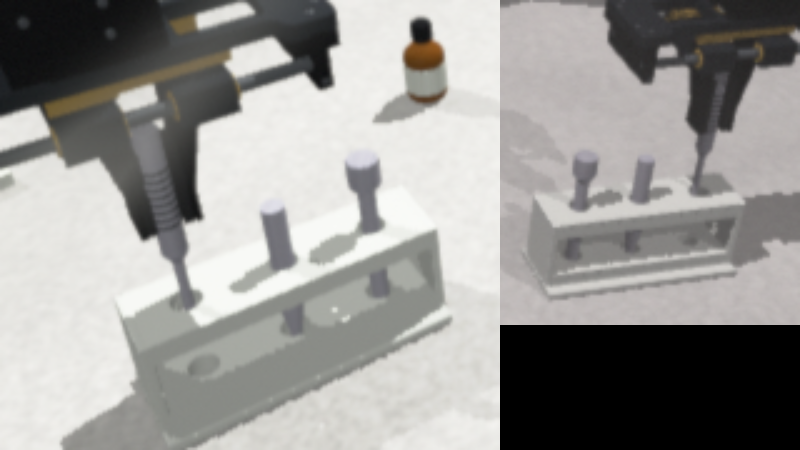

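The side and scene crop shows the nose in its hole at (187,298), with the punch parallel to its upright neighbours. I centre it and lower.

Call:
arm_command:
  deltas: [-1, 0.003, -0.0008, 0, 0, -1, 0.003, 0, 0, 0, -1, 0, 0, 0.01, 0, -1, 0, 0, 0.01, 0, -1, 0, 0, 0.01, 0, -1, 0, 0, 0, 0]
  newtons: 15

```text
time: 24.75
position: [0.5064, 0.2651, 0.1199]
tool_rot: [0.999, -0.047, -0.001, 0.0]
ft_force: [-1.0, 0.4, -0.9]
grip_width: 0.0134
grip_force: 15.0
```

```bash
python3 rk.py
```

```text
t 24.75 p [0.5064 0.2651 0.1199] x [ 0.9956 -0.0941 -0.0029] rel tool x,y 0.00031276877968423373 0.0009005874301579661 z 0.047863933839777356 F tool [-1.0131 -0.3549  0.8742] 0.013391838528838445 14.999961093999445
```

Call:
arm_command:
  deltas: [-1, 0, 0, 0.003, 0, -1, 0, 0, 0.003, 0, -1, 0, 0, 0.003, 0, -1, 0, 0, 0, 0]

```text
time: 25.25
position: [0.5072, 0.2654, 0.1121]
tool_rot: [0.999, -0.047, -0.0, 0.0]
ft_force: [0.2, -0.1, -0.5]
grip_width: 0.0136
grip_force: 15.0
```

```bash
python3 rk.py
```

```text
t 25.25 p [0.5072 0.2654 0.1121] x [ 0.9956 -0.094  -0.0003] rel tool x,y 0.0012814283427244153 0.0005289521973464467 z 0.040092170040697206 F tool [0.1831 0.0512 0.5039] 0.013573848964975113 15.00001254491508
```

Call:
arm_command:
  deltas: [-1, -0.0008, 0, 0.003, 0, -1, 0, 0, 0.003, 0, -1, 0, 0, 0.002, 0, -1, 0, 0, 0, 0, -1, 0, 0, 0, 0]

```text
time: 25.88
position: [0.5067, 0.2655, 0.1043]
tool_rot: [0.999, -0.047, 0.0, -0.0]
ft_force: [0.4, 0.2, -0.5]
grip_width: 0.0136
grip_force: 15.0
```

```bash
python3 rk.py
```

```text
t 25.875 p [0.5067 0.2655 0.1043] x [ 0.9956 -0.0941  0.0001] rel tool x,y 0.0007211885839084731 0.00044773883312553437 z 0.032268939925998275 F tool [ 0.3937 -0.2626  0.4516] 0.013622155894943512 14.999932986684144
```

Call:
arm_command:
  deltas: [-1, 0, 0, 0.001, 0, -1, 0, 0, 0.001, 0, -1, 0, 0, 0, 0, -1, 0, 0, 0, 0]

```text
time: 26.38
position: [0.5066, 0.2655, 0.1023]
tool_rot: [0.999, -0.047, 0.0, -0.0]
ft_force: [0.1, -0.1, -1.0]
grip_width: 0.0138
grip_force: 15.0
```

```bash
python3 rk.py
```

```text
t 26.375 p [0.5066 0.2655 0.1023] x [ 0.9956 -0.0941  0.    ] rel tool x,y 0.000638277843483066 0.0004635864643003124 z 0.03025050914690093 F tool [0.1416 0.0476 0.9669] 0.013789212625582027 14.999968679621816
```

Call:
arm_command:
  deltas: [-1, 0, 0, 0.001, 0, -1, 0, 0, 0.001, 0, -1, 0, 0, 0, 0]

```text
time: 26.75
position: [0.507, 0.2656, 0.1015]
tool_rot: [0.999, -0.047, 0.001, -0.0]
ft_force: [-2.0, 0.0, 6.5]
grip_width: 0.0133
grip_force: 15.0
```

```bash
python3 rk.py
```

```text
t 26.75 p [0.507  0.2656 0.1015] x [ 0.9956 -0.094   0.001 ] rel tool x,y 0.001023217998067847 0.00031575340931422037 z 0.029475393673047426 F tool [-2.0009  0.1796 -6.4771] 0.013335083503262348 15.000869447831064
```

The punch reached the floor at exactly the picking height. I release to 40 mm and rise.

Call:
arm_command:
  deltas: [-1, 0, 0, -0.001, 0, -0.5, 0, 0, 0, 0, -0.2, 0, 0, 0, 0, -0.1, 0, 0, 0, 0, -0.1, 0, 0, 0, 0, -0.1, 0, 0, -0.01, 0, -0.1, 0, 0, -0.02, 0, -0.1, 0, 0, -0.03, 0, -0.1, 0, 0, -0.04, 0, -0.1, 0, 0, -0.04, 0, -0.1, 0, 0, 0, 0, -0.1, 0, 0, 0, 0]

```text
time: 28.25
position: [0.5061, 0.2653, 0.2413]
tool_rot: [0.999, -0.047, -0.0, 0.0]
ft_force: [-0.4, 0.2, -0.5]
grip_width: 0.0391
grip_force: 0.0
```

```bash
python3 rk.py; python3 - <<'E'
from fit import *
grab('side','s8');grab('scene','c8')
Q=pts('s8');P=pts('c8')
def tall(P):
    s=P.reshape(-1,3);return s[(abs(s[:,0]-.506)<.04)&(abs(s[:,1]-.266)<.03)&(s[:,2]>.078)&(s[:,2]<.16)]
for n,X in(('side',Q),('scene',P)):
    s=tall(X)
    for a,b in((.08,.1),(.1,.12),(.12,.16)):
        k=s[(s[:,2]>a)&(s[:,2]<b)]
        print(n,a,len(k),np.median(k,0) if len(k) else'',s[:,2].max())
for f,g in(('side0','s8'),('scene0','c8')):
    a,b=load(f)[0].astype(int),load(g)[0].astype(int);d=(abs(a-b).max(2)>40)
    for nm,X in dict(bottle=[.692,-.002,.035],obj=[.466,-.018,.024],cp=[.501,.208,.1],set=[.496,.153,.1],punch=[.505,.266,.12]).items():
        u,v=proj(g,X)[0].astype(int);print(f,nm,(u,v),d[max(v-12,0):v+12,u-9:u+9].mean())
E
```

```text
t 28.25 p [0.5061 0.2653 0.2413] x [ 0.9956 -0.094  -0.0004] rel tool x,y 5.606239679536064e-05 0.0006830207548792561 z 0.16929167552777563 F tool [-0.4601 -0.1616  0.5381] 0.039105932122742534 0.0
side 0.08 128 [0.4999 0.2663 0.0904] 0.14403527332103172
side 0.1 142 [0.4998 0.2661 0.1106] 0.14403527332103172
side 0.12 207 [0.5006 0.266  0.1352] 0.14403527332103172
scene 0.08 51 [0.5109 0.2613 0.0903] 0.14604124502395677
scene 0.1 61 [0.5112 0.2603 0.111 ] 0.14604124502395677
scene 0.12 83 [0.5099 0.2606 0.1361] 0.14604124502395677
side0 bottle (np.int64(229), np.int64(252)) 0.6435185185185185
side0 obj (np.int64(306), np.int64(306)) 0.8842592592592593
side0 cp (np.int64(170), np.int64(317)) 0.9444444444444444
side0 set (np.int64(206), np.int64(303)) 0.7939814814814815
side0 punch (np.int64(125), np.int64(323)) 0.6759259259259259
scene0 bottle (np.int64(400), np.int64(301)) 0.0
scene0 obj (np.int64(350), np.int64(236)) 0.0
scene0 cp (np.int64(456), np.int64(198)) 0.0
scene0 set (np.int64(432), np.int64(201)) 0.0
scene0 punch (np.int64(483), np.int64(187)) 0.0
```

```bash
python3 -c "
from rig import order;print(order.hand_in())"
```

```text
the job is handed in; nothing more can be done
None
```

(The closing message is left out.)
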